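Dry the freshly formed bite guard

ROBOT

A 6-joint arm with a two-finger parallel gripper is mounted at the origin on the work surface. World frame = base frame: x ahead of the robot, y to its left, z up, the work surface at z = 0. Lengths are in m, angles in rad, forces in N, time in s.
With the tool pointing down it reaches from about 0.35 to 0.85 m from the base axis. Payload 8.1 kg.
Tool frame: the origin (TCP) lies midway between the tips of the shut fingers; the grasp point (between the pads) lies 19 mm behind it; x points along the fingers, y is the direction in which the jaws open and shut, and the axes are right-handed (so a half turn about x gives the same grasp; the last joint's range is limited). The gripper opens to 85 mm and grips with 20 to 120 N. Pads are 22 mm wide; open, the fingers measure 114 mm over their backs; the gripper's body (76 mm by 85 mm) begins 54 mm behind the grasp point. The pads swing forward as they close: fully open they stand 13 mm farther back than shut.
Start: joints at [-1.296, 0.13, 1.488, -0, 1.523, -0.085], TCP at [0.211, -0.562, 0.231] pointing down, gripper open.
Joint ranges: [-2.96, 2.96], [-0.89, 2.26], [0.02, 2.5], [-1.34, 4.48], [0, 2.73], [-2.66, 2.66]. Speed limits (rad/s): [2.39, 2.39, 2.79, 3.14, 3.14, 3.14].

INTERFACE

Orientations are given as [roll, pitch, yaw] about the fixed x, y, z axes, in that order (R = Rz(yaw) Ry(pitch) Rx(roll)).
In Python, from bench import ctrl, capture, camera_model, spot_in, regions_of, pinpoint gives the robot as it stands.
- The arm moves only by the shell command python3 -m creep 'ROWS' [FORCE]. ROWS is JSON, a list of rows, each a list of 7 numbers: the closure, from 0 (fully open) to 1 (shut), then the shift along the world's x, y, z in m, then the turn, a rotation vector about the world's x, y, z in rad. In form: [[jaw, x, y, z, wx, wy, wz], ...]. A call has 1 to 8 rows; each row shifts and turns the commanded pose from where the row before left it; what a row does not reach is not made up. A row lasts 1/8 s, in which the tool goes at most 62.5 mm and 10.7 degrees, less where a joint would pass 70% of its speed; a pose out of reach is approached as far as the arm can. A call with a gripper value outside its range is refused whole. The fingers move at their own pace and stop on an object; FORCE is the grip in N (left out, the last holds). Time passes only in rows, so rows that do not move let the fingers close. It gives the time, the measured TCP pose, the force and the opening at its end, in the units of the state.
- ctrl.observe(): the state, without advancing time (a new reading comes with each control period).
- capture(name): name is "side" or "top"; returns (picture, depth): 384x512x3 uint8, red, green, blue; 384x512 float32, m along the optical axis (not along the pixel's ray), 0 where there is no reading.
- camera_model(name): a dict with "fx", "fy", "cx", "cy" (pixels), "k1" (the pictures are not rectified: a ray, as slopes to the right and down, at radius r is drawn at 1 + k1 r^2 times it, then the intrinsics apply), "position" and "attitude" of the camera in the world. Camera axes: x right, y down, z forward; pixel columns grow to the right and rows downward; lengths in m; the calibration is good to about 2 mm. A picture is of the moment at which its call begins. camera_model takes no time and is no camera call.
- ctrl.job_done(): hands the job in, once; it reports no verdict.
Trained networks look in the newest picture that a camera, given by its name, has taken for a name from the list of things; names that differ only in an ending like _2 or _b are one class to them, and where a whole thing is asked for, a point or a joint stands for the part that bears it (a point fixed in the world has none). Each returns a list of dicts, best first, with "conf" (0 to 1); they miss things now and then, are a little off and sometimes report something else, mostly with a low value. They report only what shows in the picture. A call takes as long as a camera call. They do not tell look-alikes from the thing itself.
- spot_in(camera, query): "point" ([column, row] in pixels, amid what is visible of it).
- regions_of(camera, query): "pixels" (384x512 bool, what is visible of it) and "point" ([column, row] in pixels, amid what is visible of it).
- pinpoint(camera, query): "point" ([column, row] in pixels: a listed point, or the origin of a listed thing).
The state is a dict: "time_s": time; "joint_pos": joint angles; "qd": joint speeds; "effort": joint torques, N m; "tool_pos": TCP position; "ee_rot": TCP orientation; "force": force on the tool from outside, world axes, zero at the start; "torque": the same for the moment, N m; "width": finger opening in m.
Only numpy, scipy, OpenCV 4.12 (cv2) and the standard library are available. Lean on these libraries where they do the work, as an engineer would, in place of code of your own. Each camera call takes 0.05 s, during which the arm holds its last target.

TASK

Lift the pink bite guard out of its mould by the upright rib and seat it flat in the dryer's cradle, rounded front in the rounded end, then let go of it. Then press the dial's orange bar down with the fingertips past the first two clicks to the third (not to the end stop) and finish holding it there against its spring, with the guard still in the cradle. Leave everything else where it is.

Things in the scene. Friction and masses are not known exactly. Their poses are not given: they have to be found in the camera images.
- guard: pink horseshoe bite guard, 56 mm long (x) by 64 mm wide (y); arch a round bar 12 mm thick, closed inside by a thin plate whose top is 9 mm up. A dark pink upright grip rib stands in the middle, 34 mm long (x), 10 mm thick (y), its top 38 mm above the underside. Origin: centre of the underside; +x towards the rounded front, z up. About 35 g.
- guard_rib (a point): centre of the top of the guard's grip rib, 38 mm above the guard's origin
- guard_front (a point): point of the guard's rounded front end, at the underside (28 mm along +x from its origin)
- mould: grey-blue forming mould, block 104 (x) x 108 (y) x 26 mm, fixed to the shelf. Its open D-shaped pocket, 62 x 70 mm, 12 mm deep (floor 14 mm up), leaves about 3 mm round the guard. Origin: centre of the underside; the pocket's rounded end is towards +x. It stands somewhere to the robot's left, turned up to 40 degrees.
- dryer: white counter-top guard dryer, fixed; base 150 (x) x 215 (y) x 20 mm, from y = -100 to +115 mm of its origin (centre line of the underside). The cradle block is on its +y part; on its -y part stands a dial column up to 147 mm high whose lever sticks out over the -y end. Turned up to 15 degrees.
- cradle (a point): centre of the floor of the dryer's pale D-shaped cradle pocket, 34 mm above the shelf; pocket 62 (x) x 70 (y) mm, 12 mm deep (rim 46 mm above the shelf), same shape as the mould's, rounded end towards its +x. The guard is seated when its origin is here and its axes agree. Axes as the dryer's.
- cradle_front (a point): where the guard's front point comes when seated: 28 mm along +x from the cradle point, on the pocket floor
- dial_bar (a point): centre of the orange crossbar at the end of the dial's two-armed lever: a round bar 16 mm thick, 68 mm over all, lying level along the dryer's x, 95 mm from the dial's axis. Released it is 135 mm above the shelf; at the third click 76 mm. Moves with the lever. Nothing is above it or below it. Press on it from above with closed fingers.
- dial_axis (a point): middle of the dial's axis, which lies level along the dryer's x, 105 mm above the shelf, 65 mm along -y from the dryer's origin. The lever points away along the dryer's -y and starts 0.32 rad above level. Round the white column top four dots show where the white pointer on the black dial stands: grey released, yellow first click, orange second, red third.
- dial (a joint): dial angle in rad, 0 released, growing as the bar is pressed down. Clicks at 0.21, 0.42 and 0.63 (third); end stop at 0.78. A spring always returns it, so it must be held: pressing the bar takes 3 N at first, swells to about 5, 6.5 and 8 N just before the clicks (at 0.10, 0.31 and 0.52) and eases to about 3, 4.5 and 6 N in each click; beyond the third, 7.5 N.
- soap_dish: white ceramic soap dish, 120 x 85 x 28 mm, with a cream soap bar fixed in it. Loose; leave alone.
- tumbler: clear glass tumbler, 68 mm across, 100 mm tall. Loose; leave alone.
- pill_box: lilac pill box with five lids, 50 x 130 x 24 mm. Loose; leave alone.
- roller: wooden massage roller lying down, 218 mm long, 44 mm thick. Loose; leave alone.
- lotion: white lotion bottle with a blue cap, 56 mm across, 150 mm tall. Loose; leave alone.
- cotton_jar: glass jar with a steel lid, 80 mm across, 80 mm tall. Loose; leave alone.
- brush: chrome denture brush, 165 mm long, lying in the top tray of the clear acrylic tiers at the back. Loose; leave alone.
Mind the look-alikes: they are no part of the job. Leave any green or white look-alike of the guard alone.

How it is judged:
By the outcome, as a careful person would: the job done as asked, in the order asked, and still so for the second after the job is handed in, while the arm keeps its last pose, push and grip.
It also fails if it takes over 54 s, if anything falls off the work surface, if the arm or the gripper's body presses on something with over 40 N, if the wrist force passes 120 N, or if a joint passes its speed limit or range.

## Working session

There is one attempt and no reset: what is moved stays moved. The work goes in short steps, Python scripts to look and compute and a shell command to move; the robot and the scene stay as the last step left them, time stands still between calls to the robot, and variables do not carry over. Pictures are saved under pics/ and viewed, and the job is handed in when it is done.

```bash
ls; mkdir -p pics; cat > h.py <<'E'
import numpy as np, cv2
from bench import ctrl, capture, camera_model, spot_in, regions_of, pinpoint
from scipy.spatial.transform import Rotation as R
def K(m): return np.array([[m['fx'],0,m['cx']],[0,m['fy'],m['cy']],[0,0,1.]])
def rot(m):
    a=np.array(m['attitude'],float)
    return a if a.shape==(3,3) else R.from_euler('xyz',a).as_matrix()
def und(m,p):
    return cv2.undistortPoints(np.array(p,float).reshape(-1,1,2),K(m),np.array([m['k1'],0,0,0.])).reshape(-1,2)
def onz(m,p,z):
    u=und(m,p); d=np.c_[u,np.ones(len(u))]@rot(m).T; c=np.array(m['position'])
    return c+d*((z-c[2])/d[:,2])[:,None]
def dep(m,p,d):
    u=und(m,p); return np.array(m['position'])+(np.c_[u,np.ones(len(u))]*np.array(d).reshape(-1,1))@rot(m).T
def proj(m,P):
    r=rot(m); rv=cv2.Rodrigues(r.T)[0]; t=-r.T@np.array(m['position'])
    return cv2.projectPoints(np.array(P,float).reshape(-1,1,3),rv,t,K(m),np.array([m['k1'],0,0,0.]))[0].reshape(-1,2)
def save(n,im): cv2.imwrite('pics/'+n,im[:,:,::-1])
E
python3 - <<'E'
from h import *
s=ctrl.observe(); print(s)
for c in('top','side'):
    m=camera_model(c);print(m)
    im,d=capture(c);save(c+'0.png',im);np.save(c+'0.npy',d)
    for q in('guard_rib','guard_front','guard','mould','cradle','cradle_front','dial_bar','dial_axis','dryer'):
        print(c,q,[(np.round(r['point'],1).tolist(),round(r['conf'],2)) for r in pinpoint(c,q)])
E
```

```text
pics
{'time_s': 0.0, 'joint_pos': array([-1.29640428e+00,  1.31148142e-01,  1.48926434e+00,  2.98282753e-05,
        1.52297539e+00, -8.54097862e-02]), 'qd': array([ 2.30191573e-05,  2.26382616e-04,  5.66200175e-05, -1.17432348e-03,
       -4.00219672e-04,  9.81459085e-04]), 'effort': array([ 1.26480179e-03, -5.69397640e+01, -5.00547016e+01,  5.16576256e-05,
        1.47104042e-02, -2.54953886e-05]), 'tool_pos': array([ 0.21113434, -0.56105685,  0.2302604 ]), 'ee_rot': array([-1.67279952,  1.56900086,  1.82859351]), 'force': array([-0.07901094,  0.23494506,  0.4520672 ]), 'torque': array([ 0.04905078, -0.01946586,  0.00281708]), 'width': 0.08555365133239819}
{'fx': 406.7078795416303, 'fy': 406.7078795416303, 'cx': 253.26048455410822, 'cy': 195.17827408876025, 'k1': -0.10870142950075026, 'position': array([ 0.26066527, -0.01799655,  1.49431526]), 'attitude': array([-2.95094549, -0.01507193, -1.57751209])}
top guard_rib [([189.4, 261.6], 0.8), ([181.5, 213.1], 0.77), ([141.4, 232.2], 0.75)]
top guard_front [([200.6, 262.9], 0.76), ([177.9, 211.3], 0.62), ([149.4, 225.3], 0.55)]
top gua
[... 416 characters left out ...]
288170684, 'k1': -0.0020811367903270104, 'position': array([-0.23083707,  0.83985077,  0.85253345]), 'attitude': array([-2.12433007, -0.00698746, -2.41516177])}
side guard_rib [([209.8, 259.6], 0.75), ([184.9, 306.8], 0.68)]
side guard_front [([272.8, 299.0], 0.82), ([185.4, 307.4], 0.6)]
side guard [([186.8, 316.6], 0.83), ([213.4, 272.4], 0.72), ([264.2, 297.3], 0.61)]
side mould [([214.5, 274.4], 0.64), ([246.9, 219.4], 0.58)]
side cradle [([258.6, 221.5], 0.62)]
side cradle_front [([249.4, 218.2], 0.79), ([255.9, 222.2], 0.31), ([333.7, 176.7], 0.21)]
side dial_bar [([296.6, 173.1], 0.86), ([286.0, 190.1], 0.16)]
side dial_axis [([282.1, 189.2], 0.73)]
side dryer [([268.3, 223.4], 0.86)]
```

```bash
python3 - <<'E'
import cv2
t=cv2.imread('pics/top0.png');s=cv2.imread('pics/side0.png')
cv2.imwrite('pics/tz.png',cv2.resize(t[160:310,120:340],None,fx=3.6,fy=3.6,interpolation=cv2.INTER_CUBIC))
cv2.imwrite('pics/sz.png',cv2.resize(s[130:340,140:400],None,fx=2.85,fy=2.85,interpolation=cv2.INTER_CUBIC))
E
```

```text
(no output)
```

View pics/top0.png

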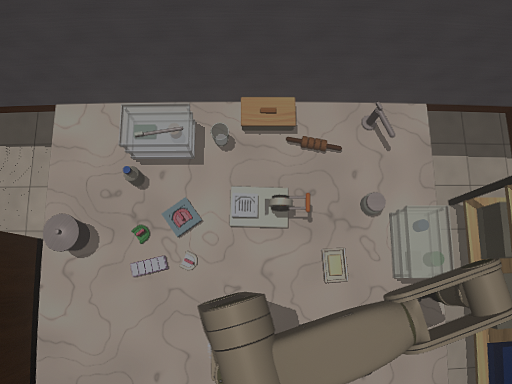

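View pics/tz.png

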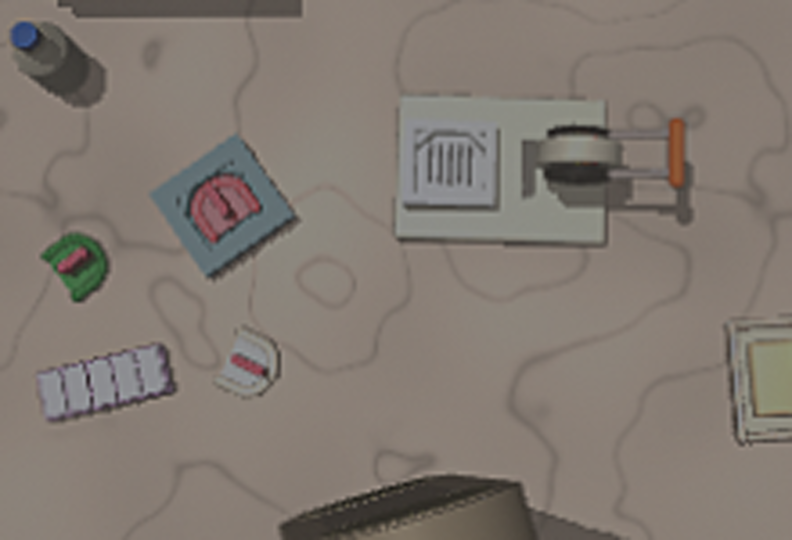

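View pics/sz.png

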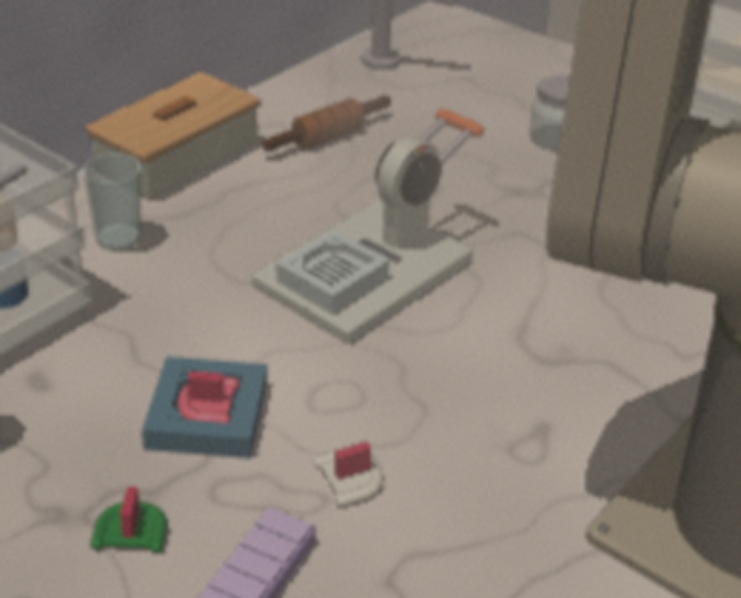

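The candidates are pink in the mould at top (181,215) / side (212,268), green at top (141,232), and white at top (189,261). The pink one in the grey-blue mould is the target, and its front points up-left in the top view. The cradle's rounded end points up (+x).

```bash
python3 - <<'E'
from h import *
def reg(c,q):
    r=regions_of(c,q); print(c,q,[(np.round(x['point']).tolist(),round(x['conf'],2),int(x['pixels'].sum())) for x in r]); return r
ims={}
for c in('top','side'):
    m=camera_model(c); im,d=capture(c); ims[c]=im
    for q in ('mould','dryer','guard'):
        for r in reg(c,q)[:3]:
            v,u=np.nonzero(r['pixels']&(d>0)); P=dep(m,np.c_[u,v],d[v,u])
            if q=='mould': k=abs(P[:,2]-.026)<.006
            elif q=='dryer': k=abs(P[:,2]-.02)<.006
            else: k=P[:,2]>(.03)
            print('  z pct',np.percentile(P[:,2],[5,50,95]).round(3),k.sum())
            if k.sum()>8:
                X=P[k]; rc=cv2.minAreaRect((X[:,:2]*1000).astype(np.float32)); print('  rect',rc, 'mean',X.mean(0).round(4))
            if q=='dryer':
                for lo,hi,n in((.041,.051,'rim'),(.031,.038,'floor')):
                    k=(P[:,2]>lo)&(P[:,2]<hi)
                    if k.sum()>8: print('  ',n,k.sum(),cv2.minAreaRect((P[k][:,:2]*1000).astype(np.float32)))
    for q in('guard_rib','dial_bar'):
        hs=im.astype(int)
    # colours: dark pink / pink / orange
    h=cv2.cvtColor(im,cv2.COLOR_RGB2HSV); 
    org=(h[...,0]>4)&(h[...,0]<14)&(h[...,1]>150)&(d>0)
    v,u=np.nonzero(org); P=dep(m,np.c_[u,v],d[v,u]); k=(abs(P[:,2]-.135)<.03); 
    if k.any(): print('bar',k.sum(),P[k].mean(0),cv2.minAreaRect((P[k][:,:2]*1000).astype(np.float32)))
t=ims['top'];s=ims['side']
a=cv2.resize(t[190:240,155:210],(528,480),interpolation=cv2.INTER_CUBIC)
save('gz.png',a); save('gs.png',cv2.resize(s[240:300,180:245],(650,600),interpolation=cv2.INTER_CUBIC))
m=camera_model('top')
for n,p,z in(('rib',[181.5,213.1],.052),('guard',[181.5,217.5],.014),('front',[177.9,211.3],.014),('mould',[182.3,216.3],0),('cradle',[242,205.7],.034),('cf',[246.3,197.4],.034),('bar',[305.1,200.6],.135),('dryer',[258.9,206.5],0)): print(n,onz(m,[p],z).round(4))
m=camera_model('side')
for n,p,z in(('rib',[209.8,259.6],.052),('guard',[213.4,272.4],.014),('mould',[214.5,274.4],0),('cradle',[258.6,221.5],.034),('cf',[249.4,218.2],.034),('bar',[296.6,173.1],.135),('ax',[282.1,189.2],.105),('dryer',[268.3,223.4],0)): print(n,onz(m,[p],z).round(4))
E
```

```text
top mould [([186.0, 221.0], 0.92, 608)]
  z pct [0.013 0.025 0.031] 498
  rect ((464.86883544921875, 222.163818359375), (105.49855041503906, 108.77996826171875), 35.2821044921875) mean [0.4659 0.2221 0.0257]
top dryer [([262.0, 205.0], 0.95, 2553), ([183.0, 218.0], 0.64, 217), ([158.0, 132.0], 0.54, 189)]
  z pct [0.015 0.024 0.141] 1294
  rect ((502.79498291015625, -62.449302673339844), (213.50135803222656, 150.14268493652344), 87.70677185058594) mean [ 0.4962 -0.0703  0.0194]
   rim 267 ((503.7925109863281, -35.067665100097656), (141.68336486816406, 86.50131225585938), 86.7966079711914)
   floor 222 ((498.93804931640625, -9.740413665771484), (90.67597961425781, 74.62446594238281), 89.5810546875)
  z pct [0.018 0.023 0.051] 149
  rect ((464.6546325683594, 222.23956298828125), (50.818241119384766, 62.84818649291992), 36.11825942993164) mean [0.4622 0.2209 0.0219]
   rim 15 ((464.1328125, 221.6903839111328), (32.30508804321289, 8.81581974029541), 39.05939483642578)
  z pct [0.158 0.165 0.176] 0
top guard [([189.0, 261.0], 0.79, 222), ([144.0, 233.0], 0.72, 227), ([182.0, 218.0], 0.63,
[... 2158 characters left out ...]
  return cv2.undistortPoints(np.array(p,float).reshape(-1,1,2),K(m),np.array([m['k1'],0,0,0.])).reshape(-1,2)
           ~~~~~~~~~~~~~~~~~~~^^^^^^^^^^^^^^^^^^^^^^^^^^^^^^^^^^^^^^^^^^^^^^^^^^^^^^^^^^^^^^^^^^^
cv2.error: OpenCV(4.12.0) /io/opencv/modules/calib3d/src/undistort.dispatch.cpp:347: error: (-215:Assertion failed) CV_IS_MAT(_src) && CV_IS_MAT(_dst) && (_src->rows == 1 || _src->cols == 1) && (_dst->rows == 1 || _dst->cols == 1) && _src->cols + _src->rows - 1 == _dst->rows + _dst->cols - 1 && (CV_MAT_TYPE(_src->type) == CV_32FC2 || CV_MAT_TYPE(_src->type) == CV_64FC2) && (CV_MAT_TYPE(_dst->type) == CV_32FC2 || CV_MAT_TYPE(_dst->type) == CV_64FC2) in function 'cvUndistortPointsInternal'
```

```bash
ls pics
```

```text
side0.png
sz.png
top0.png
tz.png
```

```bash
python3 - <<'E'
from h import *
m=camera_model('top')
for n,p,z in(('rib',[181.5,213.1],.052),('guard',[181.5,217.5],.014),('front',[177.9,211.3],.014),('mould',[182.3,216.3],0),('cradle',[242,205.7],.034),('cf',[246.3,197.4],.034),('bar',[305.1,200.6],.135),('dryer',[258.9,206.5],0)): print(n,onz(m,[p],z).round(4))
m=camera_model('side')
for n,p,z in(('rib',[209.8,259.6],.052),('guard',[213.4,272.4],.014),('mould',[214.5,274.4],0),('cradle',[258.6,221.5],.034),('cf',[249.4,218.2],.034),('bar',[296.6,173.1],.135),('ax',[282.1,189.2],.105),('dryer',[268.3,223.4],0)): print(n,onz(m,[p],z).round(4))
for c in('top','side'):
    m=camera_model(c); im,d=capture(c)
    d=cv2.medianBlur(d,3) if 0 else d
    v,u=np.nonzero(d>0);P=dep(m,np.c_[u,v],d[v,u])
    W=(abs(P[:,0]-.5)<.09)&(P[:,1]>-.075)&(P[:,1]<.06)
    k=W&(P[:,2]>.040)&(P[:,2]<.052)
    print(c,'rim',k.sum(),cv2.minAreaRect((P[k][:,:2]*1000).astype(np.float32)))
    k=W&(P[:,2]>.030)&(P[:,2]<.038)
    k&=(abs(P[:,0]-.5)<.036)
    print(c,'floor',k.sum(),P[k].mean(0),cv2.minAreaRect((P[k][:,:2]*1000).astype(np.float32)))
    B=(abs(P[:,0]-.465)<.03)&(abs(P[:,1]-.222)<.03)&(P[:,2]>.046)&(P[:,2]<.056)
    print(c,'ribtop',B.sum(),P[B].mean(0),cv2.minAreaRect((P[B][:,:2]*1000).astype(np.float32)))
    if c=='top': 
        save('gz.png',cv2.resize(im[190:240,155:210],(528,480),interpolation=cv2.INTER_CUBIC)); save('cz.png',cv2.resize(im[180:235,225:295],(700,550),interpolation=cv2.INTER_CUBIC))
    else: save('gs.png',cv2.resize(im[240:300,180:245],(650,600),interpolation=cv2.INTER_CUBIC))
E
```

```text
rib [[0.4744 0.2161 0.052 ]]
guard [[0.4638 0.2219 0.014 ]]
front [[0.4868 0.2358 0.014 ]]
mould [[0.4702 0.2213 0.    ]]
cradle [[ 0.5035 -0.0007  0.034 ]]
cf [[ 0.5342 -0.0164  0.034 ]]
bar [[ 0.5034 -0.2168  0.135 ]]
dryer [[ 0.5059 -0.0632  0.    ]]
rib [[0.4758 0.2195 0.052 ]]
guard [[0.4624 0.2208 0.014 ]]
mould [[0.4657 0.2142 0.    ]]
cradle [[ 0.5106 -0.0263  0.034 ]]
cf [[ 0.5446 -0.0201  0.034 ]]
bar [[ 0.5067 -0.2128  0.135 ]]
ax [[ 0.508  -0.1388  0.105 ]]
dryer [[ 0.5106 -0.0757  0.    ]]
top rim 281 ((504.8414306640625, -10.481315612792969), (92.9207763671875, 86.22074890136719), 86.94425201416016)
top floor 236 [ 0.5038397  -0.00976907  0.03391274] ((506.2796630859375, -9.829296112060547), (69.16110229492188, 59.79118728637695), 89.64543151855469)
top ribtop 26 [0.46512371 0.22190145 0.05079504] ((465.1836242675781, 222.29031372070312), (34.418846130371094, 9.988997459411621), 34.316123962402344)
side rim 305 ((505.4099426269531, -8.976837158203125), (97.18809509277344, 91.77411651611328), 89.9723892211914)
side floor 229 [ 0.5037747  -0.00742888  0.03356825] ((500.0022277832031, -6.816429138183594), (92.63380432128906, 71.29601287841797), 89.55979919433594)
side ribtop 40 [0.46595455 0.22204165 0.04961367] ((465.8799743652344, 223.04843139648438), (30.845378875732422, 13.025240898132324), 41.46230697631836)
```

View pics/gz.png

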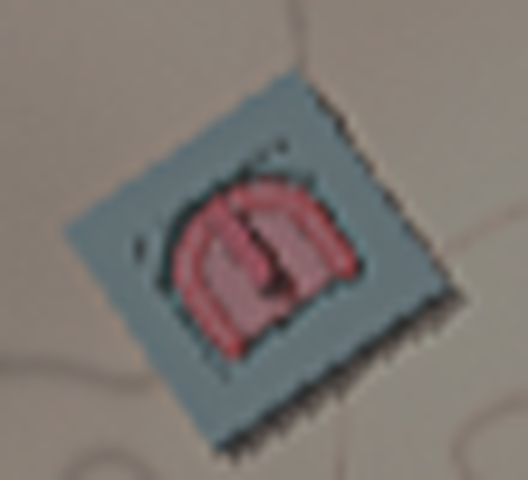

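View pics/cz.png

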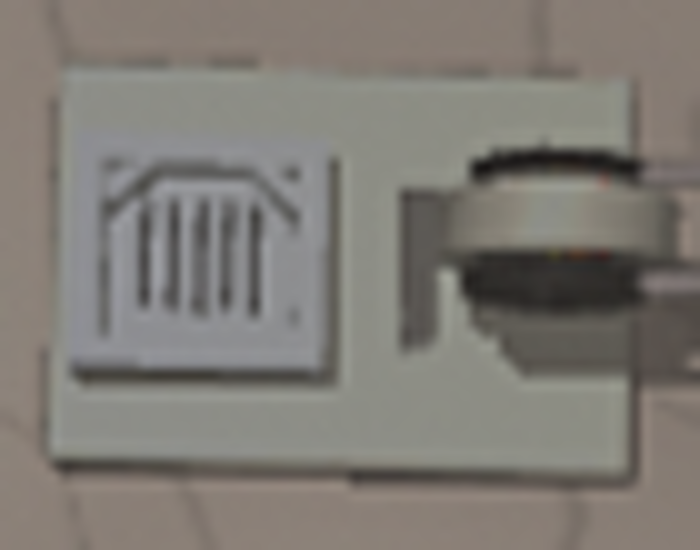

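View pics/gs.png

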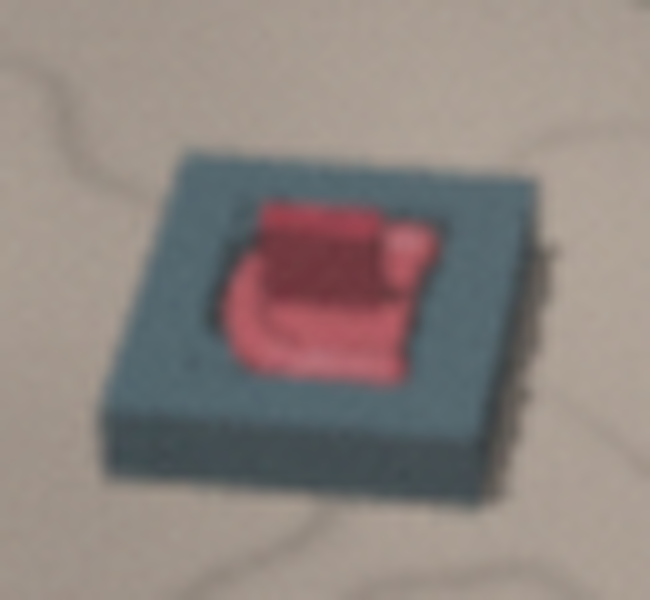

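```bash
cat >> h.py <<'E'
def jaw():
    s=ctrl.observe(); M=R.from_euler('xyz',s['ee_rot']).as_matrix(); return s,M
def rv(yaw):  # rotvec world to have tool x down, jaw y along yaw+90 (mod 180)
    s,M=jaw(); out=[]
    for g in(0,np.pi):
        a=np.radians(yaw)+np.pi/2+g; y=np.array([np.cos(a),np.sin(a),0]);x=np.array([0,0,-1.]);T=np.c_[x,y,np.cross(x,y)]
        out.append((R.from_matrix(T@M.T)).as_rotvec().round(4))
    return out
def st():
    s,M=jaw(); print('t',round(s['time_s'],2),'tcp',s['tool_pos'].round(4),'down',M[:,0].round(3),'jawdeg',np.degrees(np.arctan2(M[1,1],M[0,1])).round(2),'q',s['joint_pos'].round(3),'F',s['force'].round(2),'w',round(s['width'],4))
E
python3 - <<'E'
from h import *
st(); print(rv(36),rv(-2.5))
E
```

```text
t 1.5 tcp [ 0.2113 -0.5616  0.2313] down [ 0. -0. -1.] jawdeg -69.39 q [-1.296  0.13   1.488  0.     1.523 -0.085] F [0.02 0.26 0.41] w 0.0852
[array([ 0.   , -0.   , -2.873]), array([0.    , 0.    , 0.2685])] [array([-0.    ,  0.    ,  2.7382]), array([ 0.    ,  0.    , -0.4034])]
```

```bash
python3 -m creep '[[0,0.04,0.03,0.025,0,0,0.07],[0,0.04,0.04,0.02,0,0,0.07],[0,0.04,0.04,0.02,0,0,0.07],[0,0.03,0.05,0,0,0,0.0585],[0,0.02,0.058,0,0,0,0],[0,0.01,0.06,0,0,0,0],[0,0,0.06,0,0,0,0],[0,0,0.06,0,0,0,0]]'
python3 -m creep '[[0,0.01,0.06,0,0,0,0],[0,0.01,0.06,0,0,0,0],[0,0.01,0.06,0,0,0,0],[0,0.01,0.06,0,0,0,0],[0,0.01,0.06,0,0,0,0],[0,0.01,0.06,0,0,0,0],[0,0.01,0.02,-0.02,0,0,0],[0,0,0,0,0,0,0]]'
python3 - <<'E'
from h import *
st(); print(rv(36))
E
```

```text
time_s: 2.5
tool_pos: [0.3911, -0.1617, 0.2964]
ee_rot: [2.305, 1.57, -0.208]
force: [0.3, 0.9, 0.6]
width: 0.0851
time_s: 3.5
tool_pos: [0.4603, 0.2176, 0.2742]
ee_rot: [-0.31, 1.567, -2.821]
force: [-0.1, 0.2, -0.4]
width: 0.0857
t 3.5 tcp [0.4603 0.2176 0.2742] down [-0.004 -0.001 -1.   ] jawdeg -53.85 q [ 0.341 -0.128  1.669  0.     1.604  1.281] F [-0.08  0.2  -0.41] w 0.0857
[array([5.5000e-03, 1.8000e-03, 3.1389e+00]), array([ 0.0012, -0.0035, -0.0027])]
```

```bash
python3 -m creep '[[0,0.002,0.003,-0.06,0,0,0],[0,0.002,0.001,-0.06,0,0,0],[0,0,0,-0.04,0,0,0],[0,0,0,0,0,0,0],[0,0,0,0,0,0,0]]' 40
python3 - <<'E'
from h import *
st(); print(rv(36))
c='side'
im,d=capture(c); save('a1.png',cv2.resize(im[170:320,130:330],(800,600),interpolation=cv2.INTER_CUBIC))
im,d=capture('top'); save('a2.png',cv2.resize(im[160:270,120:270],(750,550),interpolation=cv2.INTER_CUBIC))
E
```

```text
time_s: 4.12
tool_pos: [0.4667, 0.2203, 0.1188]
ee_rot: [2.819, 1.568, 0.305]
force: [0.3, -0.2, 0.3]
width: 0.0852
t 4.12 tcp [0.4667 0.2203 0.1188] down [ 0.003  0.001 -1.   ] jawdeg -54.04 q [ 0.342 -0.016  1.85  -0.     1.305  1.285] F [ 0.28 -0.25  0.3 ] w 0.0852
[array([ 4.4000e-03,  1.4000e-03, -3.1408e+00]), array([-0.0009,  0.0028,  0.0007])]
```

View pics/a1.png

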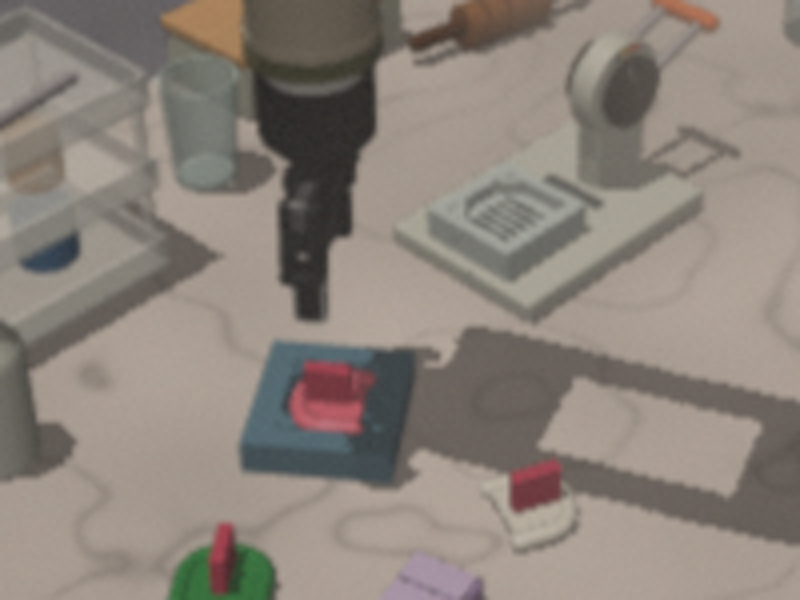

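The jaws straddle the rib in the side view (fingers at about (310,290), rib at (330,380)), so I'm descending.

```bash
python3 -m creep '[[0,-0.001,0.001,-0.04,0,0,0],[0,0,0,-0.035,0,0,0],[0,0,0,-0.014,0,0,0],[0,0,0,0,0,0,0],[0,0,0,0,0,0,0]]' 40
python3 - <<'E'
from h import *
st()
E
```

```text
time_s: 4.85
tool_pos: [0.4658, 0.222, 0.0293]
ee_rot: [2.863, 1.568, 0.35]
force: [0.4, 0.0, -0.5]
width: 0.0852
t 4.85 tcp [0.4658 0.222  0.0293] down [ 0.003  0.001 -1.   ] jawdeg -54.0 q [0.345 0.102 1.908 0.    1.128 1.288] F [ 0.4   0.03 -0.49] w 0.0852
```

```bash
python3 -m creep '[[0.5,0,0,0,0,0,0],[0.8,0,0,0,0,0,0],[1,0,0,0,0,0,0],[1,0,0,0,0,0,0],[1,0,0,0,0,0,0],[1,0,0,0,0,0,0],[1,0,0,0,0,0,0]]' 40
```

```text
time_s: 5.72
tool_pos: [0.4645, 0.2213, 0.0275]
ee_rot: [2.195, 1.57, -0.318]
force: [0.3, -2.4, 3.6]
width: 0.0091
```

```bash
python3 -m creep '[[1,0,0,0.02,0,0,0],[1,0,0,0.04,0,0,0],[1,0,0,0.04,0,0,0],[1,0,0,0.03,0,0,0],[1,0,0,0,0,0,0],[1,0,0,0,0,0,0]]' 40
python3 - <<'E'
from h import *
st(); print(rv(-2.5))
im,d=capture('side'); save('b1.png',cv2.resize(im[170:320,130:330],(800,600),interpolation=cv2.INTER_CUBIC))
E
```

```text
time_s: 6.48
tool_pos: [0.4637, 0.2213, 0.1563]
ee_rot: [-0.42, 1.57, -2.933]
force: [0.3, -0.4, -0.2]
width: 0.0094
t 6.47 tcp [0.4637 0.2213 0.1563] down [-0.001 -0.    -1.   ] jawdeg -54.0 q [ 0.345 -0.054  1.816  0.     1.381  1.288] F [ 0.29 -0.36 -0.22] w 0.0094
[array([ 1.6000e-03, -2.0000e-04,  2.4696e+00]), array([-2.00e-04, -1.20e-03, -6.72e-01])]
```

View pics/b1.png

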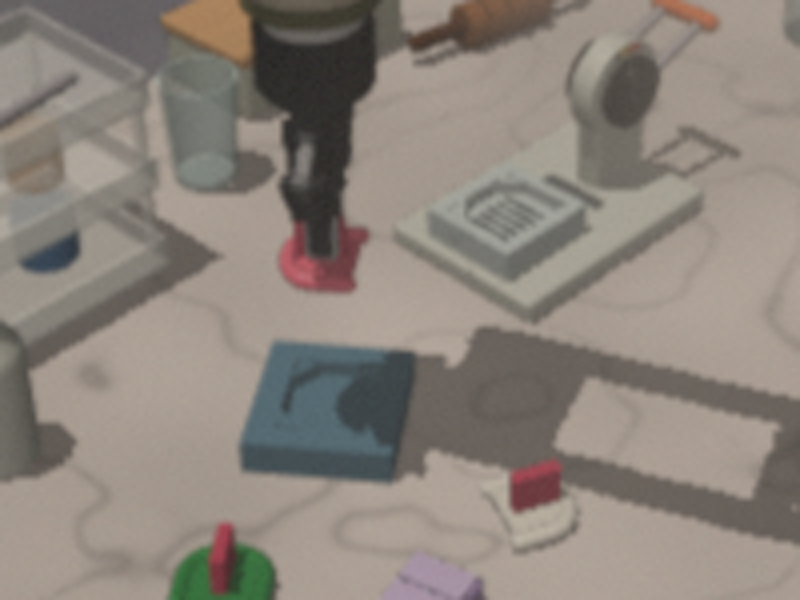

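```bash
python3 -m creep '[[1,0.008,-0.045,0,0,0,-0.168],[1,0.008,-0.05,0,0,0,-0.168],[1,0.008,-0.05,0,0,0,-0.168],[1,0.008,-0.05,0,0,0,-0.168],[1,0.008,-0.036,0,0,0,0],[1,0,0,-0.02,0,0,0],[1,0,0,0,0,0,0],[1,0,0,0,0,0,0]]' 40
python3 - <<'E'
from h import *
st(); print(rv(-2.5))
for c in('side','top'):
    m=camera_model(c); im,d=capture(c)
    save('c_%s.png'%c,cv2.resize(im[150:300,160:360],(800,600),interpolation=cv2.INTER_CUBIC))
    for q in('guard','guard_front','cradle','cradle_front'): print(c,q,[(np.round(r['point'],1).tolist(),round(r['conf'],2)) for r in pinpoint(c,q)])
    h=cv2.cvtColor(im,cv2.COLOR_RGB2HSV)
    pk=((h[...,0]>165)|(h[...,0]<4))&(h[...,1]>70)&(d>0)
    v,u=np.nonzero(pk); P=dep(m,np.c_[u,v],d[v,u]); k=(abs(P[:,0]-.5)<.06)&(abs(P[:,1]+.01)<.06)&(P[:,2]>.06)
    if k.sum()>5: print(c,k.sum(),P[k].mean(0),np.percentile(P[k],[2,98],axis=0).round(3).tolist(),cv2.minAreaRect((P[k][:,:2]*1000).astype(np.float32)))
E
```

```text
time_s: 7.52
tool_pos: [0.5037, -0.0091, 0.1368]
ee_rot: [-0.117, 1.569, 2.982]
force: [-0.1, 0.4, 0.3]
width: 0.009
t 7.53 tcp [ 0.5037 -0.0091  0.1368] down [-0.002  0.    -1.   ] jawdeg -92.47 q [-0.12  -0.064  1.862  0.     1.345  1.494] F [-0.12  0.43  0.26] w 0.009
[array([ 2.5000e-03, -4.0000e-04,  3.1411e+00]), array([-0.0003, -0.0016, -0.0005])]
side guard [([261.0, 297.8], 0.89), ([188.5, 315.8], 0.81), ([255.5, 199.8], 0.54), ([127.1, 204.0], 0.29)]
side guard_front [([271.6, 298.5], 0.75), ([249.1, 194.3], 0.64), ([185.8, 304.8], 0.61)]
side cradle [([258.6, 224.1], 0.77), ([248.8, 218.9], 0.53)]
side cradle_front [([248.8, 220.5], 0.77)]
side 144 [ 4.97142440e-01 -2.84236576e-04  1.34086865e-01] [[0.479, -0.034, 0.127], [0.527, 0.024, 0.156]] ((502.45062255859375, -5.9216766357421875), (52.317047119140625, 64.51104736328125), 1.2808171510696411)
top guard [([190.5, 263.3], 0.76), ([145.5, 234.3], 0.74), ([242.8, 202.7], 0.58), ([369.6, 206.7], 0.58)]
top guard_front [([198.5, 266.3], 0.8), ([146.8, 226.0], 0.68), ([246.1, 193.1], 0.57)]
top cradle [([247.2, 205.4], 0.69)]
top cradle_front []
top 66 [ 0.48278009 -0.00895135  0.16128469] [[0.465, -0.036, 0.127], [0.495, 0.022, 0.281]] ((480.4472351074219, -7.218679428100586), (31.995283126831055, 58.190486907958984), 1.4868264198303223)
```

View pics/c_side.png

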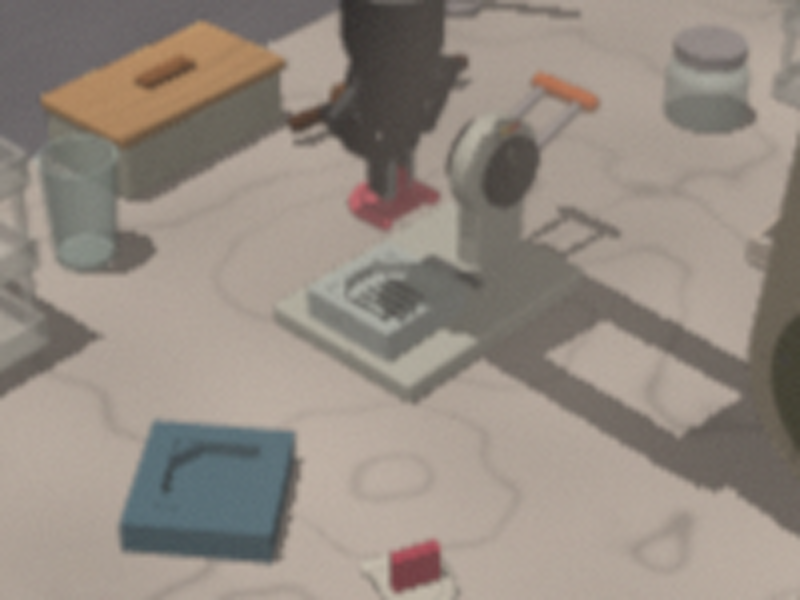

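View pics/c_top.png

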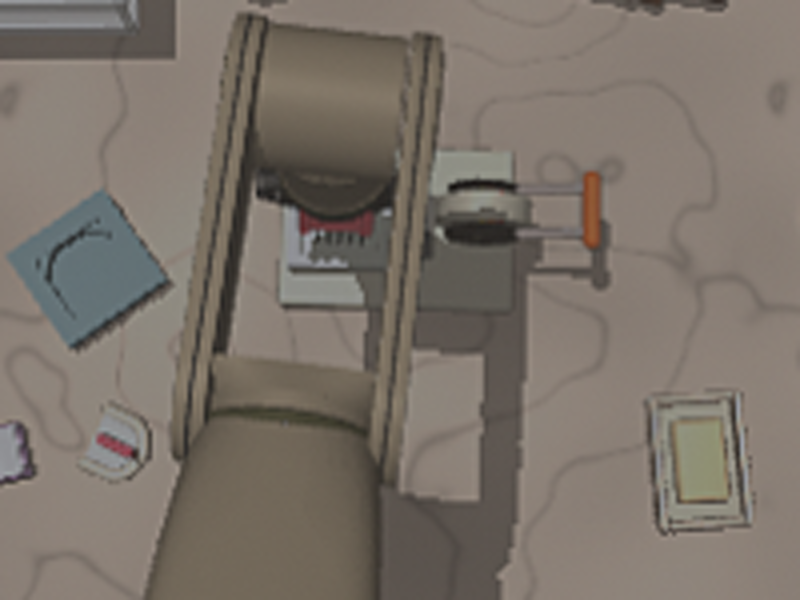

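```bash
python3 -m creep '[[1,0,0,-0.04,0,0,0],[1,0,0,-0.022,0,0,0],[1,0,0,0,0,0,0],[1,0,0,0,0,0,0]]' 40
cat > ms.py <<'E'
from h import *
st()
for c in('side','top'):
    m=camera_model(c); im,d=capture(c)
    save('d_%s.png'%c,cv2.resize(im[180:255,210:310],(800,600),interpolation=cv2.INTER_CUBIC))
    h=cv2.cvtColor(im,cv2.COLOR_RGB2HSV)
    pk=((h[...,0]>165)|(h[...,0]<5))&(h[...,1]>60)&(d>0)
    v,u=np.nonzero(pk); P=dep(m,np.c_[u,v],d[v,u]); k=(abs(P[:,0]-.5)<.06)&(abs(P[:,1]+.01)<.06)&(P[:,2]>.035)&(P[:,2]<.09)
    if k.sum()>5:
        Q=P[k]; print(c,k.sum(),'z',np.percentile(Q[:,2],[5,50,95]).round(3))
        Q=Q[Q[:,2]<np.percentile(Q[:,2],5)+.02]
        a=np.radians(-2.5); Q2=np.c_[Q[:,0]*np.cos(a)+Q[:,1]*np.sin(a),-Q[:,0]*np.sin(a)+Q[:,1]*np.cos(a)]
        print('  pct in dryer axes',np.percentile(Q2,[0,1,99,100],axis=0).round(4).tolist(),cv2.minAreaRect((Q[:,:2]*1000).astype(np.float32)))
E
python3 ms.py
```

```text
time_s: 8.52
tool_pos: [0.505, -0.0097, 0.0764]
ee_rot: [3.083, 1.57, -0.102]
force: [-0.1, -0.8, 0.5]
width: 0.0093
t 8.53 tcp [ 0.505  -0.0097  0.0764] down [ 0.001 -0.    -1.   ] jawdeg -92.51 q [-0.121  0.007  1.911  0.     1.223  1.494] F [-0.15 -0.76  0.55] w 0.0093
side 152 z [0.068 0.072 0.085]
  pct in dryer axes [[0.477, -0.0129], [0.4779, -0.0123], [0.5289, 0.0459], [0.5302, 0.0466]] ((504.09735107421875, -4.955371856689453), (59.617671966552734, 52.914398193359375), 88.2945785522461)
top 50 z [0.068 0.074 0.077]
  pct in dryer axes [[0.4793, -0.0156], [0.4794, -0.0155], [0.4954, 0.0451], [0.4965, 0.0452]] ((487.02203369140625, -6.366275787353516), (60.308101654052734, 17.049877166748047), 89.64785766601562)
```

View pics/d_side.png

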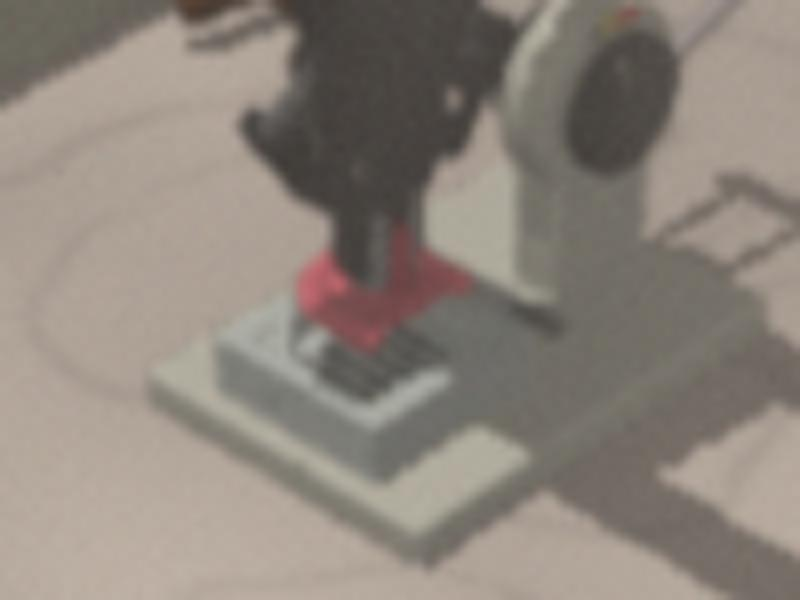

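View pics/d_top.png

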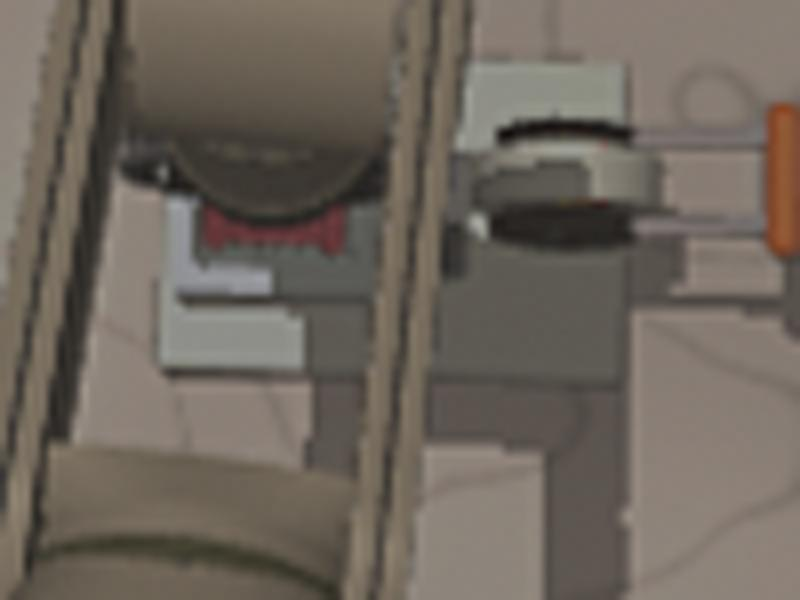

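```bash
python3 - <<'E'
from h import *
m=camera_model('top')
print(onz(m,[[232.3,206],[258.5,206],[245.4,206]],.046))
print(onz(m,[[235.2,209],[253.4,209],[244.3,209]],.072))
# overlay model on side pic: guard outline at z .0625..; cradle pocket outline at rim
def dshape(L,W):
    # rounded end: half-ellipse-like approx circle radius W/2 front
    r=W/2; a=np.linspace(-np.pi/2,np.pi/2,21)
    return np.r_[[[-L/2,-r]],np.c_[L/2-r+r*np.cos(a),r*np.sin(a)],[[-L/2,r]]]
def place(o,yaw,c,z): 
    a=np.radians(yaw); M=np.array([[np.cos(a),-np.sin(a)],[np.sin(a),np.cos(a)]]); q=o@M.T+c; return np.c_[q,np.full(len(q),z)]
for c,(x0,y0) in(('side',(210,180)),('top',(210,180))):
    m=camera_model(c); im,_=capture(c); S=8
    im=cv2.resize(im[y0:y0+75,x0:x0+100],(800,600),interpolation=cv2.INTER_CUBIC)
    def dr(P,col): cv2.polylines(im,[(((proj(m,P)-[x0,y0]+.5)*S)).round().astype(int)],True,col,1)
    blk=np.array([[-43,-46.5],[43,-46.5],[43,46.5],[-43,46.5]])/1000
    C=[.5045,-.0105]
    dr(place(blk,-2.5,C,.046),(255,255,0)); dr(place(dshape(.062,.070),-2.5,C,.046),(0,255,255))
    dr(place(dshape(.056,.064),-2.5,[.505,-.0097],.0689),(0,255,0))
    base=np.array([[-75,-100],[75,-100],[75,115],[-75,115]])/1000
    a=np.radians(-2.5)
    dr(place(base,-2.5,[.5026,-.070],.02),(255,0,255))
    save('e_%s.png'%c,im)
E
```

```text
[[ 0.50058899  0.0341787   0.046     ]
 [ 0.50020069 -0.06035202  0.046     ]
 [ 0.50039936 -0.01307299  0.046     ]]
[[ 0.48548582  0.02295511  0.072     ]
 [ 0.4852173  -0.04143762  0.072     ]
 [ 0.48535428 -0.00923543  0.072     ]]
```

View pics/e_side.png

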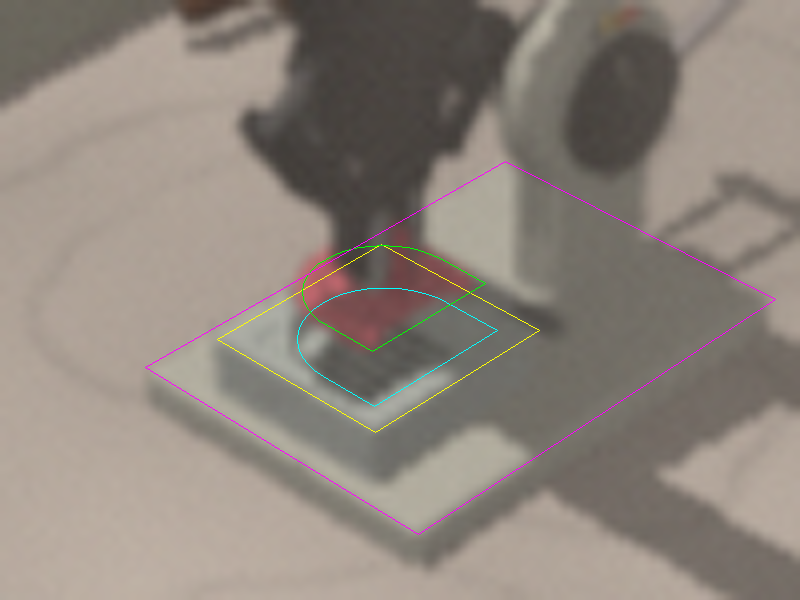

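View pics/e_top.png

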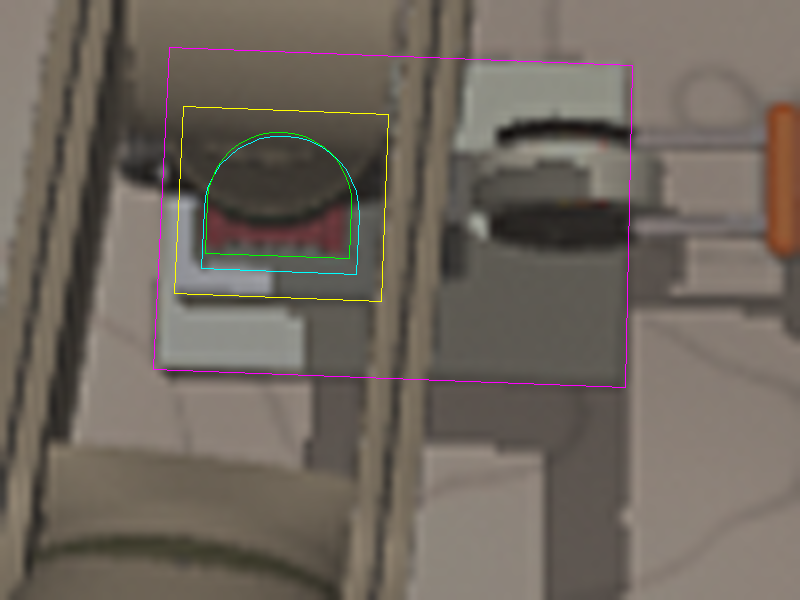

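Both views put the held guard about 3 mm too far towards +y relative to the pocket, so I shift -y and descend with a force check.

```bash
python3 -m creep '[[1,0,-0.003,0,0,0,0],[1,0,0,-0.01,0,0,0],[1,0,0,-0.01,0,0,0],[1,0,0,0,0,0,0],[1,0,0,0,0,0,0]]' 40; python3 ms.py
```

```text
time_s: 9.35
tool_pos: [0.5041, -0.0125, 0.055]
ee_rot: [-0.08, 1.57, 3.018]
force: [0.4, -1.1, -1.2]
width: 0.0092
t 9.35 tcp [ 0.5041 -0.0125  0.055 ] down [-0.001  0.    -1.   ] jawdeg -92.5 q [-0.127  0.036  1.924 -0.     1.182  1.488] F [ 0.4  -1.06 -1.22] w 0.0092
side 158 z [0.046 0.05  0.069]
  pct in dryer axes [[0.4786, -0.0262], [0.4792, -0.0225], [0.5294, 0.0436], [0.5387, 0.0451]] ((496.9536437988281, -9.489593505859375), (66.24105072021484, 63.486873626708984), 39.72383117675781)
top 51 z [0.046 0.052 0.056]
  pct in dryer axes [[0.478, -0.0193], [0.4781, -0.0192], [0.4941, 0.0422], [0.495, 0.0423]] ((486.53118896484375, -9.696969985961914), (61.842315673828125, 15.251151084899902), 85.6170425415039)
```

View pics/d_side.png

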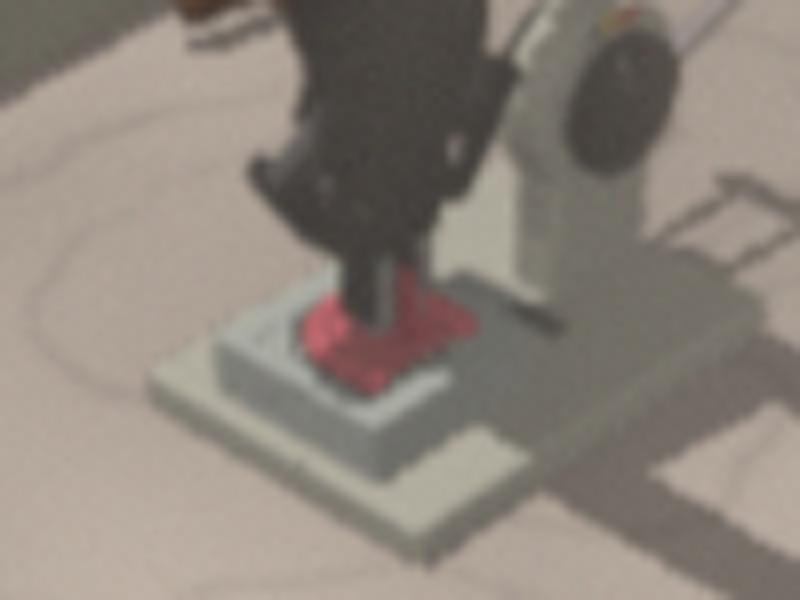

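```bash
python3 -m creep '[[1,0,0,-0.004,0,0,0],[1,0,0,-0.003,0,0,0],[1,0,0,0,0,0,0],[1,0,0,0,0,0,0]]' 40; python3 ms.py
```

```text
time_s: 9.95
tool_pos: [0.5043, -0.0126, 0.0483]
ee_rot: [-0.202, 1.571, 2.896]
force: [0.1, -0.3, -0.8]
width: 0.0094
t 9.95 tcp [ 0.5043 -0.0126  0.0483] down [-0.  0. -1.] jawdeg -92.5 q [-0.127  0.046  1.928  0.     1.168  1.488] F [ 0.15 -0.3  -0.81] w 0.0094
side 150 z [0.04  0.044 0.066]
  pct in dryer axes [[0.4763, -0.0195], [0.4807, -0.0189], [0.5353, 0.0425], [0.5401, 0.044]] ((509.31365966796875, -9.243476867675781), (61.169456481933594, 64.3975830078125), 2.2503087520599365)
top 47 z [0.04  0.045 0.049]
  pct in dryer axes [[0.4781, -0.0195], [0.4783, -0.0194], [0.4941, 0.0421], [0.4941, 0.0422]] ((486.2403869628906, -9.776681900024414), (61.46685028076172, 14.26938247680664), 89.48204040527344)
```

View pics/d_side.png

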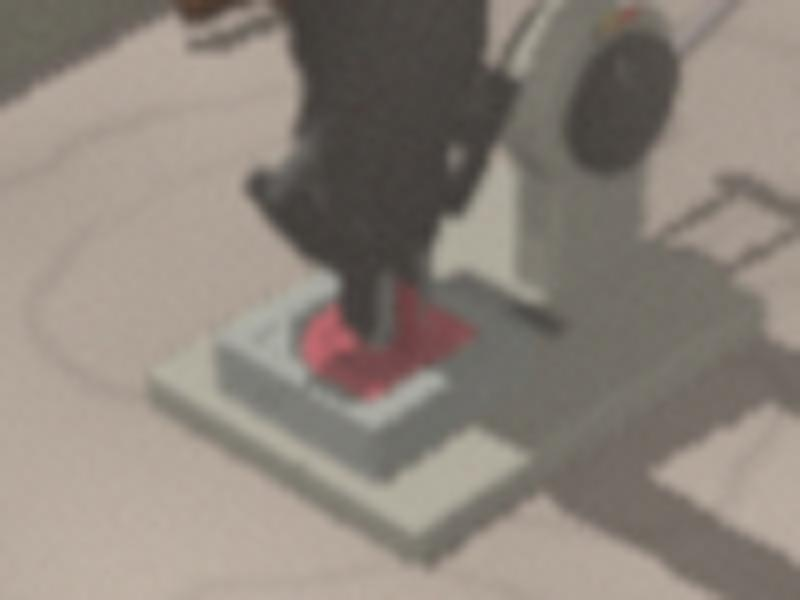

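```bash
python3 -m creep '[[1,0,0,-0.001,0,0,0],[1,0,0,0,0,0,0]]' 40;python3 -m creep '[[0.9,0,0,0,0,0,0],[0.7,0,0,0,0,0,0],[0.5,0,0,0,0,0,0],[0.5,0,0,0,0,0,0],[0.5,0,0,0.03,0,0,0],[0.5,0,0,0.05,0,0,0],[0.5,0,0,0.05,0,0,0],[0.5,0,0,0,0,0,0]]' 40; python3 ms.py
```

```text
time_s: 10.3
tool_pos: [0.5045, -0.0126, 0.0475]
ee_rot: [3.088, 1.57, -0.097]
force: [-0.1, 1.0, 1.2]
width: 0.0091
time_s: 11.3
tool_pos: [0.5075, -0.013, 0.1827]
ee_rot: [3.059, 1.561, -0.126]
force: [-0.2, -0.9, 0.7]
width: 0.0426
t 11.3 tcp [ 0.5075 -0.013   0.1827] down [ 0.009 -0.001 -1.   ] jawdeg -92.5 q [-0.127 -0.103  1.813  0.     1.422  1.488] F [-0.23 -0.85  0.67] w 0.0426
side 210 z [0.039 0.044 0.07 ]
  pct in dryer axes [[0.4779, -0.026], [0.4799, -0.0248], [0.5356, 0.0419], [0.544, 0.044]] ((511.8056640625, -13.511985778808594), (68.25037384033203, 66.54712677001953), 85.577392578125)
top 166 z [0.037 0.044 0.072]
  pct in dryer axes [[0.4778, -0.0195], [0.4796, -0.0193], [0.5168, 0.0411], [0.5172, 0.0425]] ((497.6470031738281, -9.801860809326172), (61.67877960205078, 37.88761520385742), 89.35562896728516)
```

View pics/d_side.png

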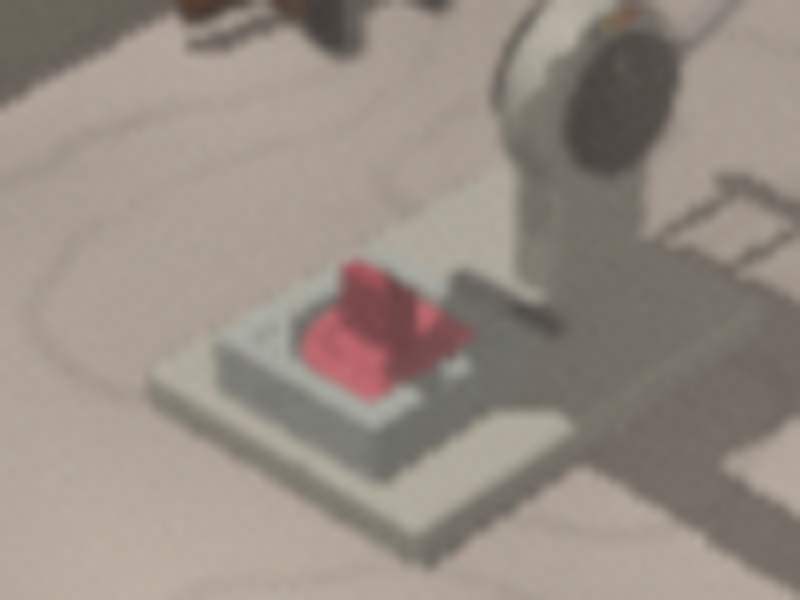

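The guard is seated level, with its rib top at z≈0.072 as expected. Next is the bar: close the fingers, rise and go above it.

```bash
python3 -m creep '[[0.7,0,0,0.04,0,0,0],[1,0,-0.03,0.015,0,0,0],[1,-0.002,-0.05,0,0,0,0],[1,-0.002,-0.05,0,0,0,0],[1,-0.002,-0.05,0,0,0,0],[1,-0.002,-0.034,0,0,0,0],[1,0,0,-0.02,0,0,0],[1,0,0,-0.02,0,0,0]]' 60; python3 -m creep '[[1,0,0,0,0,0,0],[1,0,0,0,0,0,0]]'
python3 - <<'E'
from h import *
st(); print(rv(-2.5))
for c,(x0,y0) in(('side',(230,130)),('top',(235,170))):
    m=camera_model(c); im,d=capture(c)
    save('f_%s.png'%c,cv2.resize(im[y0:y0+75,x0:x0+100],(800,600),interpolation=cv2.INTER_CUBIC))
    h=cv2.cvtColor(im,cv2.COLOR_RGB2HSV)
    k=(h[...,0]>3)&(h[...,0]<14)&(h[...,1]>130)&(d>0)
    v,u=np.nonzero(k);P=dep(m,np.c_[u,v],d[v,u]); k=(abs(P[:,0]-.5)<.05)&(abs(P[:,1]+.225)<.03)
    if k.sum()>4: print(c,k.sum(),P[k].mean(0),cv2.minAreaRect((P[k][:,:2]*1000).astype(np.float32)))
    print(pinpoint(c,'dial_bar'))
E
```

```text
time_s: 12.4
tool_pos: [0.4954, -0.2256, 0.1893]
ee_rot: [-0.609, 1.568, 2.489]
force: [-0.1, -0.3, 0.0]
width: 0.0001
time_s: 12.65
tool_pos: [0.4964, -0.2256, 0.1921]
ee_rot: [-0.668, 1.57, 2.431]
force: [-0.2, 0.1, 0.2]
width: 0.0001
t 12.65 tcp [ 0.4964 -0.2256  0.1921] down [-0.  0. -1.] jawdeg -92.42 q [-0.521  0.005  1.692  0.     1.446  1.092] F [-0.19  0.09  0.15] w 0.0001
[array([ 7.0000e-04, -6.0000e-04,  3.1403e+00]), array([-0.0004, -0.0005, -0.0013])]
side 5 [ 0.50963204 -0.22177816  0.14053166] ((508.109130859375, -221.91893005371094), (6.486602306365967, 15.340883255004883), 70.49372100830078)
[{'point': [296.0, 171.0], 'conf': 0.69}]
top 34 [ 0.48174603 -0.22290967  0.14019175] ((483.9864501953125, -224.1093292236328), (11.195291519165039, 34.5695686340332), 88.49434661865234)
[{'point': [309.3, 198.4], 'conf': 0.64}, {'point': [244.7, 205.4], 'conf': 0.46}]
```

View pics/f_side.png

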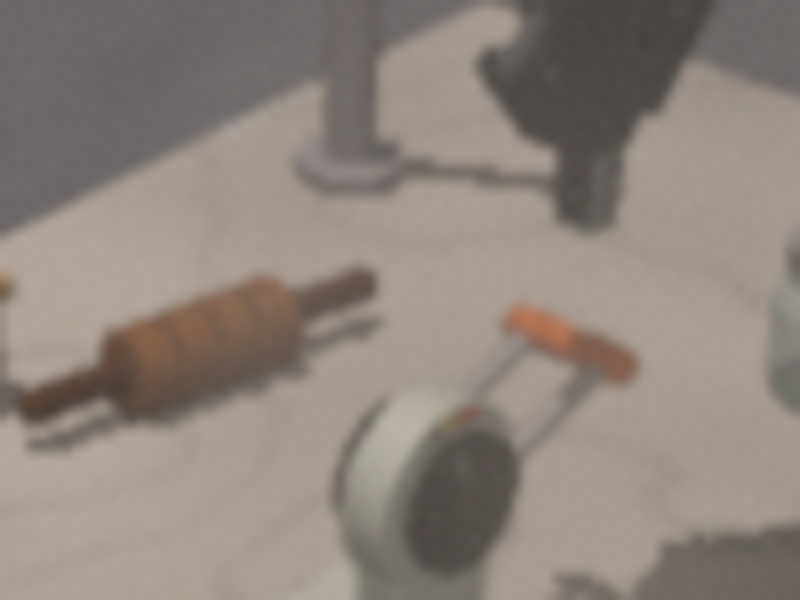

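View pics/f_top.png

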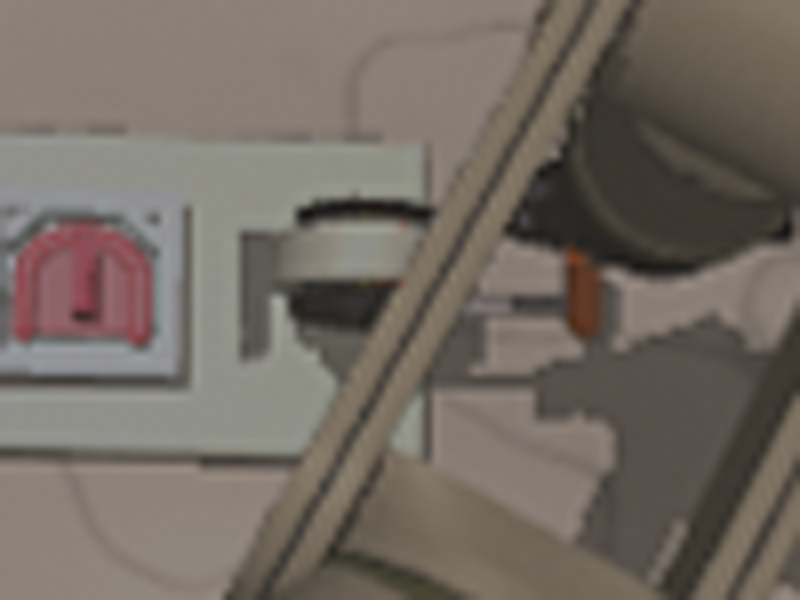

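```bash
python3 - <<'E'
from h import *
m=camera_model('side'); f=lambda P:((proj(m,P)-[230,130]+.5)*8).round(0)
print('tcp',f([.4964,-.2256,.1921]))
for x in(.490,.496,.50,.504): print(x,[f([x,y,.135]).tolist() for y in(-.218,-.222,-.226,-.230)])
E
```

```text
tcp [[584. 224.]]
0.49 [[[576.0, 358.0]], [[582.0, 354.0]], [[588.0, 351.0]], [[594.0, 347.0]]]
0.496 [[[565.0, 353.0]], [[571.0, 349.0]], [[576.0, 346.0]], [[582.0, 342.0]]]
0.5 [[[557.0, 350.0]], [[563.0, 346.0]], [[569.0, 343.0]], [[574.0, 339.0]]]
0.504 [[[549.0, 346.0]], [[555.0, 343.0]], [[561.0, 340.0]], [[567.0, 336.0]]]
```

```bash
python3 -m creep '[[1,0.0015,-0.0025,-0.02,0,0,0],[1,0,0,-0.016,0,0,0],[1,0,0,-0.005,0,0,0],[1,0,0,-0.005,0,0,0],[1,0,0,-0.004,0,0,0],[1,0,0,0,0,0,0]]'
```

```text
time_s: 13.6
tool_pos: [0.498, -0.2292, 0.1427]
ee_rot: [2.632, 1.57, -0.554]
force: [-1.8, 1.4, 2.1]
width: 0.0003
```

```bash
python3 -m creep '[[1,0,0,-0.006,0,0,0],[1,0,0,-0.006,0,0,0],[1,0,0,-0.004,0,0,0],[1,0,0,0,0,0,0]]'; python3 -m creep '[[1,0,0,-0.006,0,0,0],[1,0,0,-0.006,0,0,0],[1,0,0,-0.004,0,0,0],[1,0,0,0,0,0,0]]'
python3 - <<'E'
from h import *
st()
im,d=capture('side'); save('g1.png',cv2.resize(im[130:205,230:330],(800,600),interpolation=cv2.INTER_CUBIC))
E
```

```text
time_s: 14.1
tool_pos: [0.4985, -0.2301, 0.1272]
ee_rot: [2.417, 1.568, -0.769]
force: [0.6, -3.9, 4.5]
width: 0.0001
time_s: 14.6
tool_pos: [0.4985, -0.2299, 0.1111]
ee_rot: [2.488, 1.568, -0.698]
force: [0.7, -2.9, 5.0]
width: -0.0
t 14.6 tcp [ 0.4985 -0.2299  0.1111] down [ 0.002 -0.002 -1.   ] jawdeg -92.51 q [-0.525  0.081  1.765 -0.     1.292  1.09 ] F [ 0.7  -2.87  4.98] w -0.0
```

View pics/g1.png

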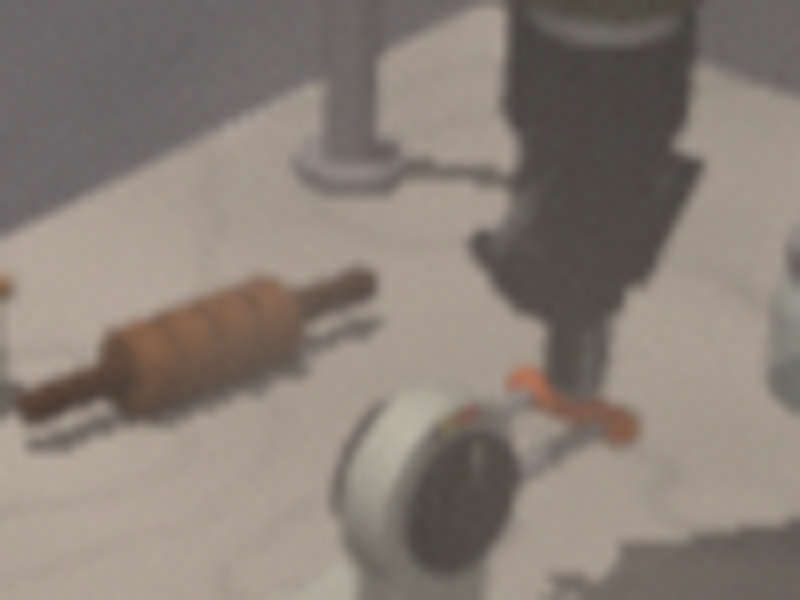

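The tips press the middle of the bar at side-crop (575,395), dial ≈0.34. Continuing towards the third click.

```bash
python3 -m creep '[[1,0,0,-0.006,0,0,0],[1,0,0,-0.006,0,0,0],[1,0,0,-0.003,0,0,0],[1,0,0,0,0,0,0]]'; python3 -m creep '[[1,0,0,-0.004,0,0,0],[1,0,0,-0.004,0,0,0],[1,0,0,-0.003,0,0,0],[1,0,0,0,0,0,0],[1,0,0,0,0,0,0]]'
cat > fin.py <<'E'
import sys
from h import *
st(); z=ctrl.observe()['tool_pos'][2]; print('theta',.32-np.arcsin((z-.113)/.095))
im,d=capture('side'); save(sys.argv[1]+'s.png',cv2.resize(im[150:240,230:350],(800,600),interpolation=cv2.INTER_CUBIC))
m=camera_model('side')
h=cv2.cvtColor(im,cv2.COLOR_RGB2HSV)
k=(h[...,0]>3)&(h[...,0]<14)&(h[...,1]>120)&(d>0)
v,u=np.nonzero(k);P=dep(m,np.c_[u,v],d[v,u]); k=(abs(P[:,0]-.5)<.05)&(abs(P[:,1]+.225)<.03); print(k.sum(),P[k].mean(0),P[k,2].max())
im,d=capture('top'); save(sys.argv[1]+'t.png',cv2.resize(im[170:245,220:320],(800,600),interpolation=cv2.INTER_CUBIC))
E
python3 fin.py h1
```

```text
time_s: 15.15
tool_pos: [0.4986, -0.2296, 0.0962]
ee_rot: [2.638, 1.569, -0.547]
force: [0.2, -2.0, 5.2]
width: 0.0
time_s: 15.78
tool_pos: [0.4986, -0.2282, 0.0852]
ee_rot: [-2.428, 1.569, 0.671]
force: [0.7, 3.5, 8.2]
width: 0.0003
t 15.78 tcp [ 0.4986 -0.2282  0.0852] down [ 0.002  0.001 -1.   ] jawdeg -92.48 q [-0.524  0.111  1.785  0.002  1.245  1.09 ] F [0.66 3.52 8.24] w 0.0003
theta 0.6169041113853195
5 [ 0.51115201 -0.22281714  0.08167286] 0.085450771218478
```

View pics/h1s.png

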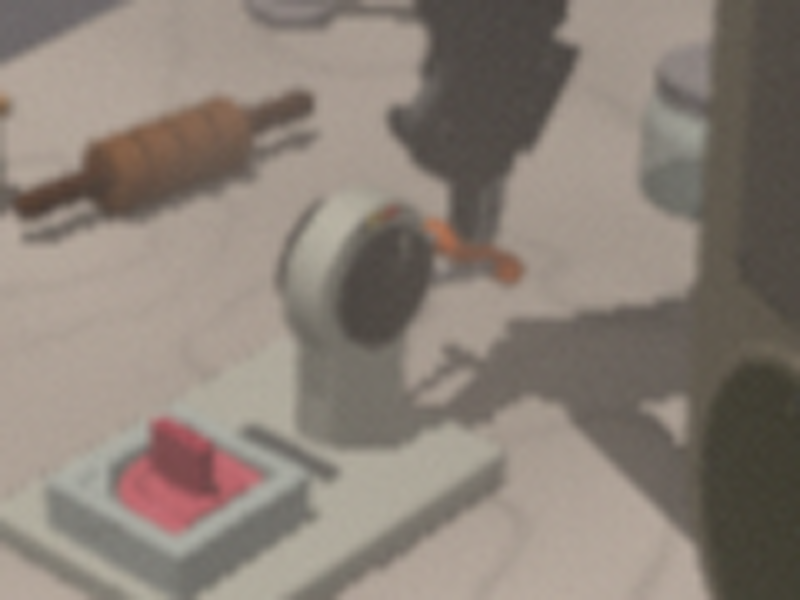

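View pics/h1t.png

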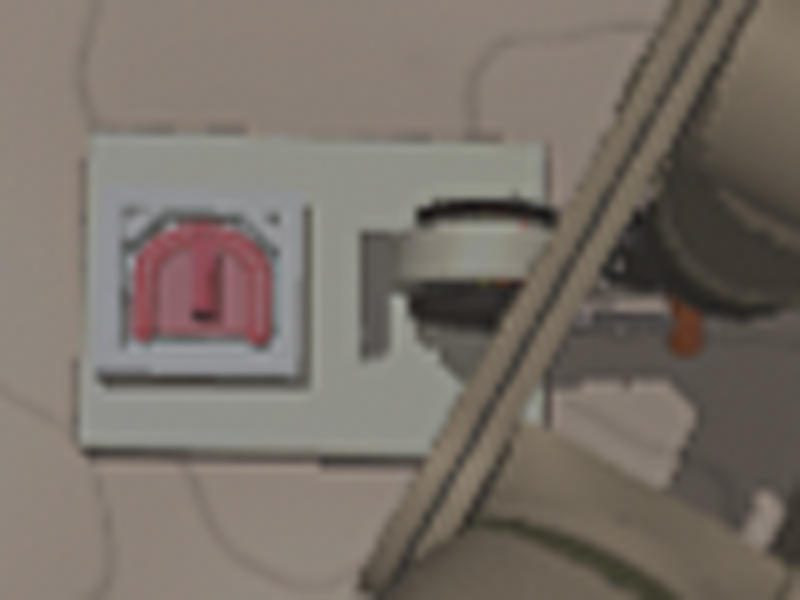

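```bash
python3 -m creep '[[1,0,0,-0.001,0,0,0],[1,0,0,0,0,0,0],[1,0,0,0,0,0,0],[1,0,0,0,0,0,0]]'; python3 -m creep '[[1,0,0,0,0,0,0],[1,0,0,0,0,0,0],[1,0,0,0,0,0,0],[1,0,0,0,0,0,0]]'; python3 fin.py i1; python3 - <<'E'
import cv2
im=cv2.imread('pics/i1s.png'); cv2.imwrite('pics/i1z.png',cv2.resize(im[170:370,270:550],(798,570),interpolation=cv2.INTER_CUBIC))
E
```

```text
time_s: 16.38
tool_pos: [0.4987, -0.228, 0.0843]
ee_rot: [-2.325, 1.569, 0.774]
force: [-0.3, 4.3, 8.1]
width: -0.0001
time_s: 16.88
tool_pos: [0.4987, -0.228, 0.0843]
ee_rot: [-2.326, 1.569, 0.772]
force: [-0.6, 4.9, 8.0]
width: -0.0002
t 16.88 tcp [ 0.4987 -0.228   0.0843] down [ 0.002  0.002 -1.   ] jawdeg -92.48 q [-0.524  0.112  1.785  0.002  1.244  1.09 ] F [-0.64  4.92  7.95] w -0.0002
theta 0.6273328566338023
5 [ 0.51433482 -0.22490105  0.080277  ] 0.08337240621640096
```

View pics/i1z.png

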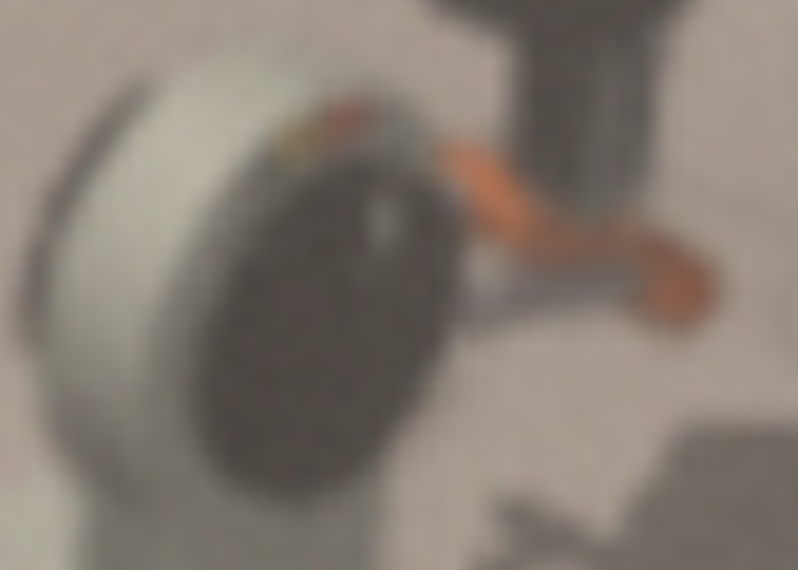

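```bash
python3 - <<'E'
from h import *
a=cv2.imread('pics/side0.png')[172:212,262:312][:,:,::-1]
b,_=capture('side'); b=b[172:212,262:312]
f=lambda i:cv2.resize(i,(400,320),interpolation=cv2.INTER_CUBIC)
save('j.png',np.hstack([f(a),f(b)]))
E
```

```text
(no output)
```

View pics/j.png

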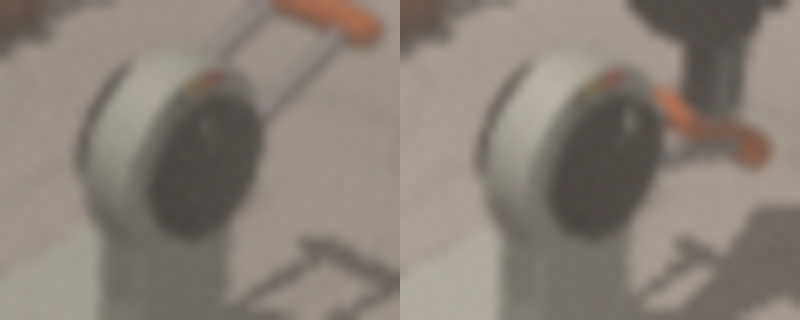

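```bash
python3 - <<'E'
from h import *
m=camera_model('side'); c=np.array(m['position'])
a=np.radians(-2.5); n=np.array([np.cos(a),np.sin(a),0]); yv=np.array([-np.sin(a),np.cos(a),0])
px=lambda q:(np.array(q)+.5)/8-.5+[262,172]
ax=np.array([.4997,-.135,.105])
for off in(-.02,-.025,-.03,-.035):
  for yo in(-.133,-.136):
    o=np.array([.4997,yo,.105])+n*off
    r=[]
    for q in([205,166],[207,128],[230,120]):
        u=und(m,[px(q)])[0]; d=rot(m)@np.array([u[0],u[1],1]); t=((o-c)@n)/(d@n); P=c+d*t-o
        r.append((round(P@yv*1000,1),round(P[2]*1000,1)))
    an=[np.arctan2(-p[0],p[1]) for p in r[1:]]
    print(off,yo,r,'delta',round(an[1]-an[0],3))
E
```

```text
-0.02 -0.133 [(np.float64(2.8), np.float64(4.2)), (np.float64(2.9), np.float64(22.0)), (np.float64(-11.5), np.float64(19.6))] delta 0.662
-0.02 -0.136 [(np.float64(5.7), np.float64(4.0)), (np.float64(5.7), np.float64(21.9)), (np.float64(-8.7), np.float64(19.5))] delta 0.674
-0.025 -0.133 [(np.float64(9.0), np.float64(9.1)), (np.float64(9.1), np.float64(26.9)), (np.float64(-5.2), np.float64(24.4))] delta 0.536
-0.025 -0.136 [(np.float64(11.9), np.float64(9.0)), (np.float64(11.9), np.float64(26.7)), (np.float64(-2.4), np.float64(24.3))] delta 0.518
-0.03 -0.133 [(np.float64(15.3), np.float64(14.0)), (np.float64(15.3), np.float64(31.7)), (np.float64(1.1), np.float64(29.3))] delta 0.412
-0.03 -0.136 [(np.float64(18.1), np.float64(13.9)), (np.float64(18.2), np.float64(31.5)), (np.float64(3.9), np.float64(29.1))] delta 0.391
-0.035 -0.133 [(np.float64(21.5), np.float64(19.0)), (np.float64(21.6), np.float64(36.5)), (np.float64(7.4), np.float64(34.1))] delta 0.321
-0.035 -0.136 [(np.float64(24.3), np.float64(18.8)), (np.float64(24.4), np.float64(36.4)), (np.float64(10.3), np.float64(34.0))] delta 0.296
```

```bash
python3 - <<'E'
from h import *
st(); print(ctrl.job_done()); st()
E
```

```text
t 17.02 tcp [ 0.4987 -0.228   0.0843] down [ 0.002  0.001 -1.   ] jawdeg -92.48 q [-0.524  0.112  1.785  0.002  1.244  1.09 ] F [0.68 5.27 8.38] w -0.0002
the job is handed in; nothing more can be done
None
the job is handed in; nothing more can be done
```

I lifted the pink guard out of its mould by the rib, seated it in the cradle with the rounded front in the rounded end, and let go. I then pressed the orange bar past the first two clicks to the third and handed the job in at 17 s with the arm holding it there.

**Guard:** after release, both cameras showed it level inside the pocket, and its rib top measured 72 mm above the shelf, as expected when seated. The held guard had sat about 3 mm off the pocket towards +y, so I shifted it before lowering.

**Dial:**
- **Angle:** the fingertips stood at 84.3 mm, which gives about 0.63 rad for the third click.
- **Pointer:** a rough reading from the side picture gave about 0.65 rad. That figure depends strongly on how far out I take the dial face to be.
- **Force:** the last reading was about 8 N down plus 5 N sideways. At about 6.4 N along the bar's travel, that is close to the 6 N expected in the third click.

**Less certain:** the pointer looked slightly past the red dot in the side picture, which I put down to viewing angle. I did not measure the loose objects again at the end, but nothing pressed on them on the way.

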